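Start the star knob on the fan foot's stud

TASK

Put the black star knob, open end down, on the threaded stud of the white fan foot. Its thread will not start by turning forwards straight away: pressing only lightly, turn it backwards (anticlockwise from above) until it clicks down into the start of the thread, then forwards (clockwise) until its skirt is flush on the steel strap. Never force it, leave the sanitiser bottle, mug and stapler alone, and let go of the knob at the end.

Things in the scene. Friction and masses are not known exactly. Their poses are not given: they have to be found in the camera images.
- knob_mid (a point): Centre (half-way up, on the axis) of the loose black star knob: 43 mm tall, 56 mm across lobes, about 90 g, standing open end down; z is its axis, up. Six lobes, 13 mm wide with flat ends, point at 0, 60, 120.. degrees from x and span 21 to 43 mm above its bottom: grip two opposite lobes (56 mm) 10 mm above this point. Below them is a round skirt, 44 mm across.
- knob_mouth (a point): Centre of the knob's bottom edge, where its hollow opens (37 mm bore, 28 mm deep). At the mouth three lugs, 120 degrees apart, 4 mm tall, 5.5 mm wide, 1 mm above the bottom edge, point inwards and leave a 25 mm free circle.
- foot: White round fan foot, fixed: a disc 190 mm across, 24 mm tall, centred 45 mm along +x of this frame. Its origin is on the stud's axis at desk level, z up. A bare steel column, 22 mm thick, 120 mm high, stands 108 mm along +x. The vertical steel stud, 22 mm core, 32 mm over the thread, carries a coarse three-start right-hand thread of 24 mm lead.
- stud_tip (a point): Top of the stud, on its axis, 56 mm above the desk. Its nose widens from 12 to 22 mm diameter over the first 7 mm and guides the knob on.
- ledge (a point): On the stud's axis, at the flat top of the thread, 44 mm above the desk: a ledge with three notches, 36 degrees wide, 120 apart, at an angle not given. A stop 3 mm high at the anticlockwise side of each notch bars a lug on the ledge from turning clockwise into it. Lugs on the ledge: knob bottom 42 to 43 mm above the desk (45 to 46 if on a stop).
- strap (a point): On the stud's axis, at the top of the steel strap (56 mm wide) round the stud, 30 mm above the desk. Turned anticlockwise, up to 120 degrees, the knob drops 8 mm into the notches: bottom 34 mm above the desk, 15 degrees of play to a back stop. From there 55 to 70 degrees clockwise bring it down along the thread, flush on this strap; a hard stop comes 17 degrees later.
- sanitiser: Closed sanitiser bottle, 54 mm across, 130 mm tall, standing on the desk; origin at the centre of its underside. Leave alone.
- mug: White mug, 80 mm across, 95 mm tall; origin at the centre of its underside. Leave alone.
- stapler: Grey stapler, 130 x 34 x 52 mm, long side along its x; origin at the centre of its underside. Leave alone.
Things that resemble listed ones, but are neither listed nor needed, are in the scene too. Leave any pink or yellow look-alike of the part that bears knob_mid alone.

How it is judged:
On the way:
1. the knob has dropped into the start of the thread, upright on the stud, not yet screwed down (z of knob_mid in the frame of foot between 0.0535 and 0.0585 m and horizontal distance between knob_mid and stud_tip below 0.004 m and angle between knob_mid's own z axis and vertical below 0.1 rad), for 0.1 s.
At the end, for the whole second after the job is handed in: The knob is on the stud, upright within 0.06 rad, its axis within 4 mm of the stud's, screwed down so that its skirt is within 1.2 mm of the strap, at rest and released (z of knob_mid in the frame of foot below 0.0527 m and horizontal distance between knob_mid and stud_tip below 0.004 m and angle between knob_mid's own z axis and vertical below 0.06 rad and linear speed of knob below 0.01 m/s and angular speed of knob below 0.1 rad/s); the robot touches nothing.
It fails at once if the knob is forced: more than 70 N between knob and foot (contact force between knob and foot above 70 N).
It fails at once if the sanitiser bottle is moved more than 20 mm (distance of sanitiser from where it was at the start of the episode above 0.02 m).
It fails at once if the mug is moved more than 20 mm (distance of mug from where it was at the start of the episode above 0.02 m).
It fails at once if the stapler is moved more than 20 mm (distance of stapler from where it was at the start of the episode above 0.02 m).
It also fails if it takes over 72 s, if anything falls off the work surface, if the arm or the gripper's body presses on something with over 40 N, if the wrist force passes 120 N, or if a joint passes its speed limit or range.

ROBOT

A 6-joint arm with a two-finger parallel gripper is mounted at the origin on the work surface. World frame = base frame: x ahead of the robot, y to its left, z up, the work surface at z = 0. Lengths are in m, angles in rad, forces in N, time in s.
With the tool pointing down it reaches from about 0.325 to 0.9 m from the base axis. Payload 6.1 kg.
Tool frame: the origin (TCP) lies between the finger pads; the fingertips stand ahead of it and the grasp point (between the pads) lies 8 mm behind it (tcp_to_tips is the z of the fingertips in the tool frame, in m); z points along the fingers, y is the direction in which the jaws open and shut (so a half turn about z gives the same grasp; the last joint's range is limited). The gripper opens to 85 mm and grips with 20 to 120 N. Pads are 22 mm wide; open, the fingers measure 114 mm over their backs; the gripper's body (76 mm by 85 mm) begins 54 mm behind the grasp point. The pads swing forward as they close: fully open they stand 13 mm farther back than shut.
Start: joints at [-1.351, 0.22, 1.526, -0, 1.395, -0.126], TCP at [0.212, -0.588, 0.242] pointing down, gripper open.
Joint ranges: [-2.98, 2.98], [-0.91, 2.08], [0.09, 2.57], [-1.24, 4.39], [0.2, 2.65], [-2.68, 2.68]. Speed limits (rad/s): [2.57, 2.57, 3.01, 3.14, 3.14, 3.14].

INTERFACE

Orientations are given as a unit quaternion [w, x, y, z].
In Python, from bench import read_state, grab_frame, hand_in, search_frame, pinpoint, tcp_to_tips gives the robot as it stands. The module is installed in compiled form; this text tells all that it offers.
- The arm moves only by the shell command python3 -m crank 'ROWS' [OPENING] [FORCE]. ROWS is JSON, a list of rows, each an object with "dp": the shift along the tool's x, y, z in mm, a list of three; "angular": the turn, a rotation vector about the tool's x, y, z in degrees, a list of three. In form: [{"dp": [tx, ty, tz], "angular": [ax, ay, az]}, ...]. A call has exactly 10 rows; each row shifts and turns the commanded pose from where the row before left it, along the tool's axes as they then stand; what a row does not reach is not made up. A row lasts 1/8 s, in which the tool goes at most 62.5 mm and 10.7 degrees, less where a joint would pass 70% of its speed; a pose out of reach is approached as far as the arm can. A call is refused whole if a number of a shift passes 62.5 or a number of a turn 10.7, either way. A call with a gripper value outside its range is refused whole. OPENING is the gripper command: -1 is shut, 1 is fully open, values between are in proportion, set as the call begins (- or left out, the last holds). The fingers move at their own pace and stop on an object; FORCE is the grip in N (left out, the last holds). Time passes only in rows, so rows that do not move let the fingers close, or fill a call up. It gives the time, the measured TCP pose, the force and the opening at its end, in the units of the state.
- read_state(): the state, without advancing time (a new reading comes with each control period).
- grab_frame(name): name is "scene" or "top"; returns a dict with "img" (400x640x3 uint8, red, green, blue), "fx", "fy", "cx", "cy" (pixels), "T" (4x4, takes a point from camera to world coordinates). Camera axes: x right, y down, z forward; pixel columns grow to the right and rows downward; lengths in m; the calibration is good to about 2 mm. A picture is of the moment at which its call begins. There is no depth.
- hand_in(): hands the job in, once; it reports no verdict.
Trained networks look in a picture, given as the dict that the camera call returned (one of the last four; its "shot" number tells which), for a name from the list of things; names that differ only in an ending like _2 or _b are one class to them, and where a whole thing is asked for, a point or a joint stands for the part that bears it (a point fixed in the world has none). Each returns a list of dicts, best first, with "score" (0 to 1); they miss things now and then, are a little off and sometimes report something else, mostly with a low value. They report only what shows in the picture. A call takes as long as a camera call. They do not tell look-alikes from the thing itself.
- search_frame(picture, name): "uv" ([column, row] in pixels, amid what is visible of it).
- pinpoint(picture, name): "uv" ([column, row] in pixels: a listed point, or the origin of a listed thing).
The state is a dict: "clock": time; "q": joint angles; "joint_vel": joint speeds; "tau": joint torques, N m; "tool_pos": TCP position; "tool_rot": TCP orientation; "contact_force": force on the tool from outside, world axes, zero at the start; "wrist_torque": the same for the moment, N m; "gripper_width": finger opening in m.
Only numpy, scipy, OpenCV 4.12 (cv2) and the standard library are available. Lean on these libraries where they do the work, as an engineer would, in place of code of your own. Each camera call takes 0.05 s, during which the arm holds its last target.

## Working session

There is one attempt and no reset: what is moved stays moved. The work goes in short steps, Python scripts to look and compute and a shell command to move; the robot and the scene stay as the last step left them, time stands still between calls to the robot, and variables do not carry over. Pictures are saved under pics/ and viewed, and the job is handed in when it is done.

```bash
mkdir -p pics
cat > h.py <<'E'
import numpy as np, cv2
from bench import *
def save(f,name,crop=None,scale=1):
    im=cv2.cvtColor(f["img"],cv2.COLOR_RGB2BGR)
    if crop: x0,y0,x1,y1=crop; im=im[y0:y1,x0:x1]
    if scale!=1: im=cv2.resize(im,None,fx=scale,fy=scale,interpolation=cv2.INTER_CUBIC)
    cv2.imwrite("pics/"+name,im)
def ray(f,uv):
    d=np.array([(uv[0]-f["cx"])/f["fx"],(uv[1]-f["cy"])/f["fy"],1.]); T=np.array(f["T"])
    return T[:3,3],T[:3,:3]@d
def atz(f,uv,z):
    o,d=ray(f,uv); return o+d*(z-o[2])/d[2]
def proj(f,p):
    T=np.array(f["T"]); c=T[:3,:3].T@(np.array(p)-T[:3,3])
    return np.array([f["fx"]*c[0]/c[2]+f["cx"],f["fy"]*c[1]/c[2]+f["cy"]])
def tri(f1,u1,f2,u2):
    o1,d1=ray(f1,u1);o2,d2=ray(f2,u2)
    s=np.linalg.lstsq(np.c_[d1,-d2],o2-o1,rcond=None)[0]
    a=o1+s[0]*d1;b=o2+s[1]*d2
    return (a+b)/2,np.linalg.norm(a-b)
E
python3 - <<'E'
from h import *
np.set_printoptions(precision=4,suppress=True)
a=grab_frame("scene");b=grab_frame("top")
save(a,"s0.png");save(b,"t0.png")
for f,n in((a,"scene"),(b,"top")):
    print(n,f["fx"],np.array(f["T"]))
    for k in["knob_mid","knob_mouth","foot","stud_tip","ledge","strap","sanitiser","mug","stapler"]:
        print(k,[(np.round(x["uv"],1).tolist(),round(x["score"],2)) for x in pinpoint(f,k)])
print(tcp_to_tips,read_state())
E
```

```text
scene 518.4569166110098 [[-0.2286  0.7945 -0.5626  1.2138]
 [ 0.9734  0.1772 -0.1453  0.1881]
 [-0.0157 -0.5809 -0.8138  1.0354]
 [ 0.      0.      0.      1.    ]]
knob_mid [([480.4, 200.2], 0.95), ([436.1, 189.6], 0.91), ([443.3, 162.3], 0.9), ([419.4, 289.8], 0.66)]
knob_mouth [([434.2, 198.4], 0.81), ([445.3, 166.7], 0.69), ([475.4, 208.3], 0.66)]
foot [([320.4, 209.5], 0.84)]
stud_tip [([328.2, 194.2], 0.76), ([321.9, 210.1], 0.15)]
ledge [([323.0, 200.0], 0.93)]
strap [([326.9, 199.5], 0.7)]
sanitiser []
mug [([424.0, 287.7], 0.65)]
stapler [([177.6, 222.9], 0.58)]
top 366.50450310169174 [[-0.0105 -0.9985  0.0542  0.4806]
 [-0.9999  0.0105 -0.0015  0.0166]
 [ 0.0009 -0.0543 -0.9985  1.0205]
 [ 0.      0.      0.      1.    ]]
knob_mid [([183.5, 233.8], 0.72), ([219.4, 234.0], 0.6)]
knob_mouth [([226.2, 236.9], 0.75), ([186.8, 232.1], 0.61), ([220.1, 272.1], 0.6)]
foot [([312.5, 198.5], 0.76)]
stud_tip [([315.8, 202.2], 0.85), ([318.0, 200.0], 0.72), ([412.1, 215.2], 0.45)]
ledge [([314.9, 198.9], 0.74)]
strap [([317.1, 201.0], 0.68)]
sanitiser [([413.3, 216.7], 0.84)]
mug [([227.7, 146.0], 0.74)]
stapler [([433.9, 157.9], 0.84)]
0.011 {'clock': 1.0, 'q': array([-1.3511,  0.2204,  1.5265,  0.    ,  1.3947, -0.1261]), 'joint_vel': array([ 0.0006, -0.0002, -0.0027, -0.0003,  0.0024, -0.0002]), 'tau': array([  0.0008, -49.6857, -38.9739,  -0.    ,   0.0009,  -0.    ]), 'tool_pos': array([ 0.2118, -0.588 ,  0.2423]), 'tool_rot': array([-0.    ,  0.9851,  0.172 ,  0.    ]), 'contact_force': array([0.0709, 0.3686, 0.0087]), 'wrist_torque': array([ 0.0168, -0.0418, -0.003 ]), 'gripper_width': 0.08576572734490528}
```

View pics/s0.png

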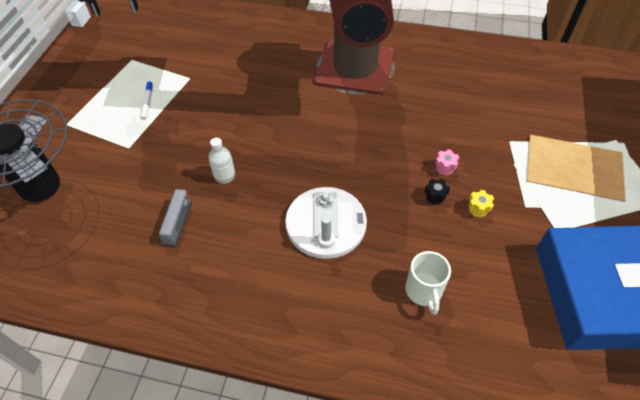

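View pics/t0.png

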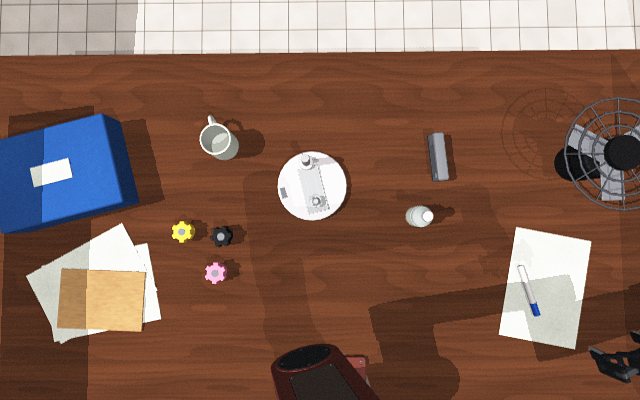

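Candidates for the knob are black at scene (436,190) / top (221,236), pink at (447,162) / (215,273), and yellow at (481,204) / (182,232). I choose the black one. Next are close crops of the knob and foot.

Run:
```python
from h import *
np.set_printoptions(precision=4,suppress=True)
a=grab_frame("scene");b=grab_frame("top")
A=a["img"];B=b["img"]
c=lambda I,x,y,r,s:cv2.resize(I[y-r:y+r,x-r:x+r],(s,s),interpolation=cv2.INTER_CUBIC)
im=np.vstack([np.hstack([c(A,440,188,20,300),c(A,326,210,36,400)[50:350,50:350]]),np.hstack([c(B,221,237,16,300),c(B,314,190,26,300)])])
cv2.imwrite("pics/c0.png",im[:,:,::-1])
print(tri(a,(436.1,189.6),b,(219.4,234)))
K=[x for x in pinpoint(b,"knob_mid")];print([(x["uv"],x["score"]) for x in K],[ (x["uv"],x["score"]) for x in pinpoint(a,"knob_mid")])
print([(x["uv"],x["score"]) for x in search_frame(b,"knob_mid")],[ (x["uv"],x["score"]) for x in search_frame(a,"knob_mid")])
for n,z in(("foot",0),("stud_tip",.056),("ledge",.044),("strap",.03)):
    for f in(a,b): 
        for x in pinpoint(f,n): print(n,x["uv"],round(x["score"],2),atz(f,x["uv"],z))
```

```text
(array([0.4364, 0.2807, 0.0399]), np.float64(0.004792345264793021))
[([222.3, 233.6], 0.86), ([183.4, 229.3], 0.85), ([219.0, 268.2], 0.66)] [([444.9, 165.7], 0.85), ([436.8, 191.2], 0.75), ([481.9, 200.4], 0.73)]
[([184.9, 232.7], 0.9), ([215.2, 269.5], 0.76), ([220.6, 237.6], 0.75)] [([436.3, 190.7], 0.91), ([442.1, 161.5], 0.86), ([325.7, 225.5], 0.36)]
foot [321.7, 208.1] 0.66 [0.5223 0.0181 0.    ]
foot [316.4, 199.3] 0.71 [0.5275 0.024  0.    ]
foot [315.4, 201.5] 0.6 [0.5214 0.0269 0.    ]
stud_tip [325.9, 194.7] 0.86 [0.5205 0.0283 0.056 ]
stud_tip [317.9, 204.6] 0.64 [0.5109 0.0198 0.056 ]
ledge [323.5, 198.2] 0.68 [0.5232 0.0231 0.044 ]
ledge [329.8, 197.9] 0.47 [0.5191 0.0374 0.044 ]
ledge [316.5, 198.9] 0.78 [0.5265 0.0234 0.044 ]
strap [325.1, 197.3] 0.58 [0.51   0.0239 0.03  ]
strap [316.9, 203.7] 0.93 [0.5142 0.0226 0.03  ]
```

View pics/c0.png

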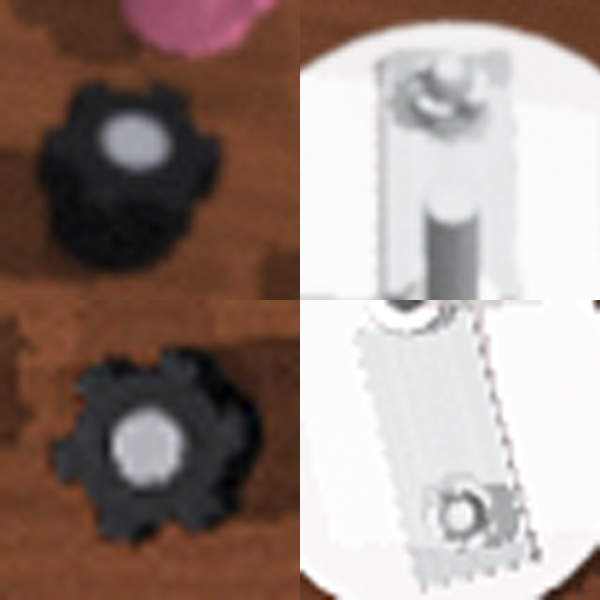

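The crop confirms the black knob is upright, with its cap at top (220.8,236.7). The stud tip is at top (316.1,201.4) and scene (326.9,195.2). Next I refine the positions and the lobe angle.

```bash
python3 - <<'E'
from h import *
from scipy.optimize import minimize
np.set_printoptions(precision=4,suppress=True)
a=grab_frame("scene");b=grab_frame("top")
def cap(f,c,r=6):
    I=f["img"].astype(float).mean(2); x,y=int(round(c[0])),int(round(c[1]))
    P=I[y-r:y+r+1,x-r:x+r+1]; w=np.clip(P-80,0,None); 
    Y,X=np.mgrid[y-r:y+r+1,x-r:x+r+1]; return np.array([(w*X).sum()/w.sum(),(w*Y).sum()/w.sum()])
ub=cap(b,(220.8,236.7),4);ua=cap(a,(438,187),4)
print(ua,ub,tri(a,ua,b,ub),atz(a,ua,.043),atz(b,ub,.043))
c0=(atz(a,ua,.043)+atz(b,ub,.043))/2
for s in((326.9-.5,195.2-.5),): print("tip",tri(a,s,b,(315.6,200.9)),atz(a,s,.056),atz(b,(315.6,200.9),.056))
# lobe angle: rectify top face
def rect(f,c,z,n=161,h=.04):
    g=np.linspace(-h,h,n);X,Y=np.meshgrid(c[0]+g,c[1]+g)
    uv=np.array([proj(f,(x,y,z)) for x,y in zip(X.ravel(),Y.ravel())]).reshape(n,n,2).astype(np.float32)
    return cv2.remap(f["img"],uv[...,0],uv[...,1],cv2.INTER_CUBIC)
g=np.linspace(-.04,.04,161);X,Y=np.meshgrid(g,g)
for f,u in((a,ua),(b,ub)):
    c=atz(f,u,.043);R=rect(f,c,.043).astype(float);red=R[...,0]-R[...,2]
    r=np.hypot(X,Y);th=np.arctan2(Y,X);m=(r>.021)&(r<.029)
    F=(red[m]*np.exp(-6j*th[m])).sum()
    # dark where lobes: red low -> phase of minimum
    print(np.degrees(-np.angle(-F.conj()*1))/6*1, np.degrees(np.angle(-np.conj(F)))/6%60, np.degrees(np.angle(-F))/-6%60,abs(F)/m.sum())
    cv2.imwrite("pics/rect_%s.png"%("a" if f is a else "b"),cv2.resize(R.clip(0,255).astype(np.uint8)[::-1,:,::-1],(480,480)))
E
python3 -c "
import cv2,numpy as np
cv2.imwrite('pics/r0.png',np.hstack([cv2.resize(cv2.imread('pics/rect_%s.png'%k),(390,390)) for k in 'ab']))"
```

```text
[437.5565 186.3944] [220.22   236.2561] (array([0.4299, 0.2802, 0.0432]), np.float64(0.0005261025991975688)) [0.4296 0.2805 0.043 ] [0.43  0.28  0.043]
tip (array([0.5203, 0.0276, 0.0555]), np.float64(0.0036872094054031905)) [0.5203 0.0295 0.056 ] [0.5207 0.0258 0.056 ]
19.22856214612215 40.77143785387785 40.77143785387785 4.76178493281187
21.33393905967155 38.66606094032845 38.66606094032845 9.752404607132933
```

View pics/r0.png

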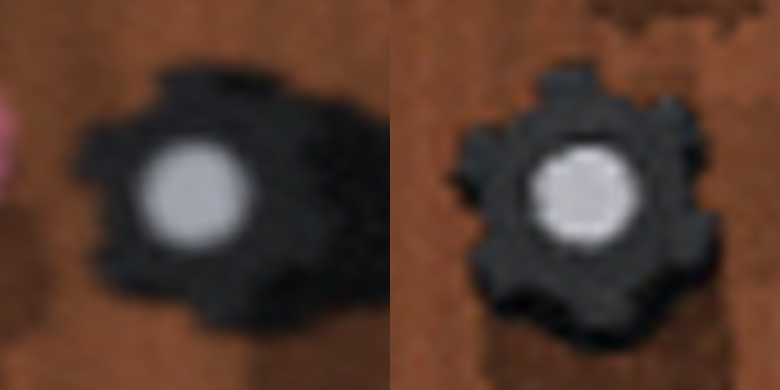

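```bash
cat > plan.py <<'E'
from h import *
from scipy.spatial.transform import Rotation as R
def yaw_y():
    s=read_state(); q=s["tool_rot"]; M=R.from_quat(np.r_[q[1:],q[0]]).as_matrix(); return s,M
def plan(tgt,phi,n,p0=None,M0=None):
    s,M=yaw_y()
    p=np.array(s["tool_pos"]) if p0 is None else np.array(p0)
    if M0 is not None: M=M0
    c=np.degrees(np.arctan2(M[1,1],M[0,1])); dth=(phi-c+180)%360-180
    out=[];step=(np.array(tgt)-p)/n
    for i in range(n):
        d=M.T@step*1000; out.append(np.round(d,1).tolist()); M=M@R.from_rotvec([0,0,np.radians(-dth/n)]).as_matrix()
    print("turn/row z",-dth/n,"from",c)
    for o in out: print(o)
    return np.array(tgt),M
E
python3 - <<'E'
from plan import *
p,M=plan((.41,-.15,.242),-16,10); plan((.430,.280,.16),38.5,10,p,M)
# stud: refine
a=grab_frame("scene");b=grab_frame("top")
ims=[]
for f,z in((a,.056),(b,.056),(a,.044),(b,.044)):
    g=np.linspace(-.04,.04,161);X,Y=np.meshgrid(.520+g,.027+g)
    uv=np.array([proj(f,(x,y,z)) for x,y in zip(X.ravel(),Y.ravel())]).reshape(161,161,2).astype(np.float32)
    I=cv2.remap(f["img"],uv[...,0],uv[...,1],cv2.INTER_CUBIC)[::-1,:,::-1]
    I=cv2.resize(I,(290,290)); cv2.line(I,(145,0),(145,290),(0,0,255),1);cv2.line(I,(0,145),(290,145),(0,0,255),1);ims.append(I)
cv2.imwrite("pics/stud.png",np.vstack([np.hstack(ims[:2]),np.hstack(ims[2:])]))
E
```

```text
turn/row z -5.418699109209712 from -70.18699109209712
[33.5, -34.5, 0.0]
[36.6, -31.2, 0.0]
[39.4, -27.6, 0.0]
[41.8, -23.7, 0.0]
[43.9, -19.7, 0.0]
[45.5, -15.5, 0.0]
[46.8, -11.1, 0.0]
[47.6, -6.6, 0.0]
[48.0, -2.1, 0.0]
[48.0, 2.5, 0.0]
turn/row z -5.450000000294059 from -16.000000002940588
[41.9, -9.9, 8.2]
[42.6, -5.9, 8.2]
[43.0, -1.8, 8.2]
[43.0, 2.3, 8.2]
[42.6, 6.3, 8.2]
[41.8, 10.4, 8.2]
[40.6, 14.3, 8.2]
[39.1, 18.1, 8.2]
[37.2, 21.7, 8.2]
[35.0, 25.1, 8.2]
```

View pics/stud.png

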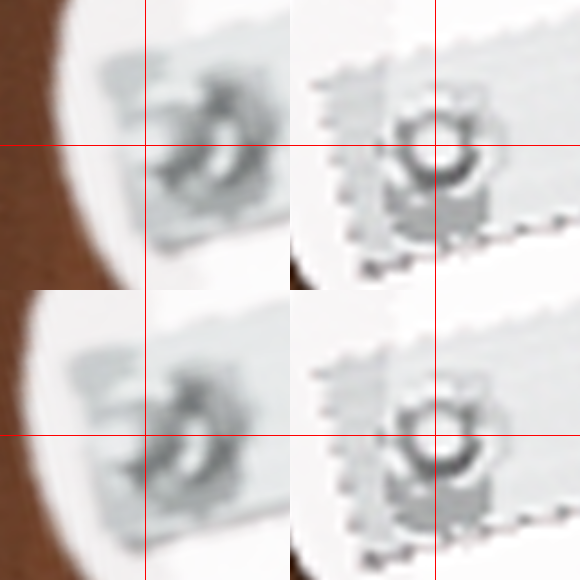

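The top view puts the stud tip near (0.5206,0.0263), and the scene view agrees to about 2 mm. Moving to above the knob.

```bash
python3 -m crank '[{"dp":[33.5,-34.5,0],"angular":[0,0,-5.4]},{"dp":[36.6,-31.2,0],"angular":[0,0,-5.4]},{"dp":[39.4,-27.6,0],"angular":[0,0,-5.4]},{"dp":[41.8,-23.7,0],"angular":[0,0,-5.4]},{"dp":[43.9,-19.7,0],"angular":[0,0,-5.4]},{"dp":[45.5,-15.5,0],"angular":[0,0,-5.4]},{"dp":[46.8,-11.1,0],"angular":[0,0,-5.4]},{"dp":[47.6,-6.6,0],"angular":[0,0,-5.4]},{"dp":[48,-2.1,0],"angular":[0,0,-5.4]},{"dp":[48,2.5,0],"angular":[0,0,-5.4]}]' 1 40
python3 -m crank '[{"dp":[41.9,-9.9,8],"angular":[0,0,-5.45]},{"dp":[42.6,-5.9,8],"angular":[0,0,-5.45]},{"dp":[43,-1.8,8],"angular":[0,0,-5.45]},{"dp":[43,2.3,8],"angular":[0,0,-5.45]},{"dp":[42.6,6.3,8],"angular":[0,0,-5.45]},{"dp":[41.8,10.4,8],"angular":[0,0,-5.45]},{"dp":[40.6,14.3,8],"angular":[0,0,-5.45]},{"dp":[39.1,18.1,8],"angular":[0,0,-5.45]},{"dp":[37.2,21.7,8],"angular":[0,0,-5.45]},{"dp":[35,25.1,8],"angular":[0,0,-5.45]}]'
python3 -c "
from plan import *
print(read_state()['q']);plan((.430,.280,.0235),38.5,10)"
```

```text
clock: 3.15
tool_pos: [0.4112, -0.1488, 0.2427]
tool_rot: [0.001, 0.799, 0.602, 0.0]
contact_force: [0.9, 0.8, 0.0]
gripper_width: 0.0857
clock: 4.4
tool_pos: [0.4322, 0.2814, 0.1623]
tool_rot: [0.0, 0.434, 0.901, 0.0]
contact_force: [0.7, -0.4, 1.2]
gripper_width: 0.0855
[ 4.24122412e-01  3.17619580e-02  1.88955199e+00 -1.04566164e-04
  1.21952551e+00 -2.47903181e-01]
turn/row z 0.0006295266137669841 from 38.50629526613768
[0.0, -0.3, 13.9]
[0.0, -0.3, 13.9]
[0.0, -0.3, 13.9]
[0.0, -0.3, 13.9]
[0.0, -0.3, 13.9]
[0.0, -0.3, 13.9]
[0.0, -0.3, 13.9]
[0.0, -0.3, 13.9]
[0.0, -0.3, 13.9]
[0.0, -0.3, 13.9]
```

```bash
python3 -m crank '[{"dp":[0,-1,16],"angular":[0,0,0]},{"dp":[0,-1,16],"angular":[0,0,0]},{"dp":[0,-0.6,16],"angular":[0,0,0]},{"dp":[0,0,16],"angular":[0,0,0]},{"dp":[0,0,16],"angular":[0,0,0]},{"dp":[0,0,16],"angular":[0,0,0]},{"dp":[0,0,16],"angular":[0,0,0]},{"dp":[0,0,14],"angular":[0,0,0]},{"dp":[0,0,12],"angular":[0,0,0]},{"dp":[0,0,0],"angular":[0,0,0]}]'
python3 -c "
from h import *
a=grab_frame('scene');b=grab_frame('top');s=read_state();print(s['tool_pos'])
A=a['img'][145:225,390:490];B=b['img'][200:270,175:265]
A=cv2.resize(A,(400,320),interpolation=2);B=cv2.resize(B,(400,320),interpolation=2)
cv2.imwrite('pics/g1.png',np.hstack([A,B])[:,:,::-1])"
```

```text
clock: 5.65
tool_pos: [0.4293, 0.2778, 0.0231]
tool_rot: [-0.001, 0.436, 0.9, -0.001]
contact_force: [-0.2, -0.5, -0.2]
gripper_width: 0.0852
[0.43033254 0.27829234 0.0244548 ]
```

View pics/g1.png

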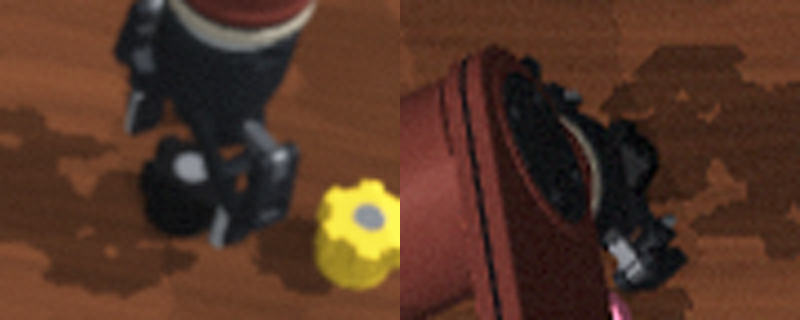

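The scene crop shows the black knob between the open fingers, with yellow well clear. Closing.

```bash
Z='x'; python3 -m crank '[{"dp":[0,0,0],"angular":[0,0,0]},{"dp":[0,0,0],"angular":[0,0,0]},{"dp":[0,0,0],"angular":[0,0,0]},{"dp":[0,0,0],"angular":[0,0,0]},{"dp":[0,0,0],"angular":[0,0,0]},{"dp":[0,0,0],"angular":[0,0,0]},{"dp":[0,0,0],"angular":[0,0,0]},{"dp":[0,0,0],"angular":[0,0,0]},{"dp":[0,0,0],"angular":[0,0,0]},{"dp":[0,0,0],"angular":[0,0,0]}]' -1 50
python3 -c "
from h import *
for i in range(4):
  a=grab_frame('scene');s=read_state();print(s['tool_pos'],s['contact_force'],s['gripper_width'])
A=a['img'][145:225,390:490]
A=cv2.resize(A,(500,400),interpolation=2)
cv2.imwrite('pics/g2.png',A[:,:,::-1])"
```

```text
clock: 7.0
tool_pos: [0.431, 0.2785, 0.0253]
tool_rot: [0.001, 0.436, 0.9, 0.001]
contact_force: [-0.5, 0.1, 6.4]
gripper_width: 0.055
[0.43092989 0.27855714 0.02529284] [-0.12425485  0.56159617  6.41911833] 0.05538799078000572
[0.43093408 0.27853995 0.02528823] [ 0.08722677 -0.0163526   5.09303592] 0.055102543147584365
[0.43093822 0.27854596 0.02528984] [-0.09645437 -0.16282952  5.45051401] 0.05525664598579661
[0.43095205 0.27853894 0.02528946] [0.12574874 0.2443704  5.71317975] 0.05481284187304628
```

View pics/g2.png

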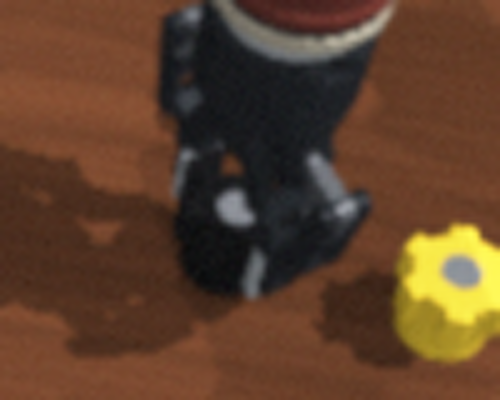

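The grip is good at 55 mm opening. The knob bottom is 25.3 mm below the TCP. I will lift and carry to above the stud, turning the jaws to −40°.

```bash
python3 -m crank '[{"dp":[0,0,-4],"angular":[0,0,0]},{"dp":[0,0,-12],"angular":[0,0,0]},{"dp":[0,0,-14],"angular":[0,0,0]},{"dp":[0,0,-14],"angular":[0,0,0]},{"dp":[0,0,-14],"angular":[0,0,0]},{"dp":[0,0,-14],"angular":[0,0,0]},{"dp":[0,0,-14],"angular":[0,0,0]},{"dp":[0,0,-14],"angular":[0,0,0]},{"dp":[0,0,-10],"angular":[0,0,0]},{"dp":[0,0,0],"angular":[0,0,0]}]' 
python3 -c "
from plan import *
print(read_state()['contact_force']);plan((.5206,.0265,.125),-40,10)"
```

```text
clock: 8.45
tool_pos: [0.4308, 0.2784, 0.1353]
tool_rot: [0.001, 0.436, 0.9, 0.001]
contact_force: [0.0, 0.3, -0.7]
gripper_width: 0.0547
[ 0.02177139  0.28542084 -0.65749306]
turn/row z 7.831079396765682 from 38.310793967656814
[-25.3, -8.6, 1.0]
[-26.3, -5.0, 1.0]
[-26.7, -1.4, 1.0]
[-26.7, 2.2, 1.0]
[-26.1, 5.9, 1.0]
[-25.1, 9.4, 1.0]
[-23.6, 12.7, 1.0]
[-21.6, 15.8, 1.0]
[-19.3, 18.6, 1.0]
[-16.5, 21.0, 1.0]
```

```bash
python3 -m crank '[{"dp":[-25.3,-8.6,1],"angular":[0,0,7.8]},{"dp":[-26.3,-5,1],"angular":[0,0,7.8]},{"dp":[-26.7,-1.4,1],"angular":[0,0,7.8]},{"dp":[-26.7,2.2,1],"angular":[0,0,7.8]},{"dp":[-26.1,5.9,1],"angular":[0,0,7.8]},{"dp":[-25.1,9.4,1],"angular":[0,0,7.8]},{"dp":[-23.6,12.7,1],"angular":[0,0,7.8]},{"dp":[-21.6,15.8,1],"angular":[0,0,7.8]},{"dp":[-19.3,18.6,1],"angular":[0,0,7.8]},{"dp":[-16.5,21,1],"angular":[0,0,7.8]}]' 
python3 -c "
from plan import *
a=grab_frame('scene');a=grab_frame('scene');b=grab_frame('top');s=read_state();print(s['tool_pos'],s['q'],s['contact_force'],s['wrist_torque'])
A=a['img'][150:250,270:370];B=b['img'][150:250,270:370]
A=cv2.resize(A,(400,400),interpolation=2);B=cv2.resize(B,(400,400),interpolation=2)
cv2.imwrite('pics/p1.png',np.hstack([A,B])[:,:,::-1]);plan((.5206,.0265,.09),-40,10)"
```

```text
clock: 9.7
tool_pos: [0.5204, 0.0255, 0.1234]
tool_rot: [-0.0, 0.906, 0.423, -0.001]
contact_force: [-1.0, -0.0, -0.5]
gripper_width: 0.055
[0.52048222 0.02550533 0.12359595] [-1.02515066e-01  9.40594853e-02  1.90345205e+00  1.19952473e-04
  1.14537767e+00  5.91067953e-01] [-0.34863279  0.43808661 -0.35526126] [ 0.02241488 -0.03202737  0.07959513]
turn/row z 0.025775918959428167 from -39.74224081040571
[0.1, -0.1, 3.4]
[0.1, -0.1, 3.4]
[0.1, -0.1, 3.4]
[0.1, -0.1, 3.4]
[0.1, -0.1, 3.4]
[0.1, -0.1, 3.4]
[0.1, -0.1, 3.4]
[0.1, -0.1, 3.4]
[0.1, -0.1, 3.4]
[0.1, -0.1, 3.4]
```

View pics/p1.png

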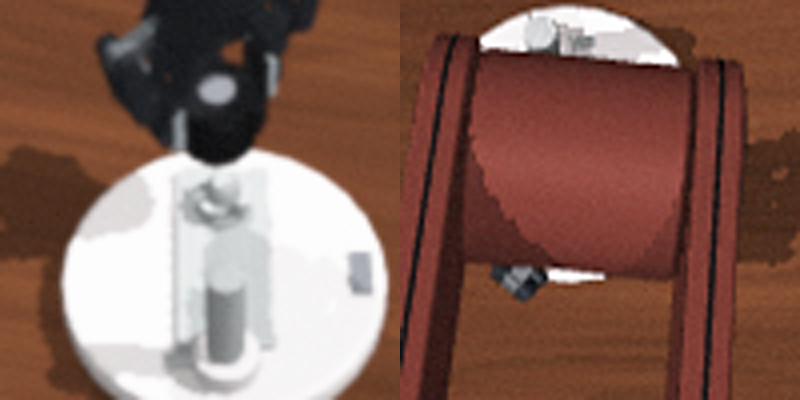

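```bash
python3 -c "
from plan import *
a=grab_frame('scene');s=read_state();I=a['img'].astype(float).mean(2)
x,y=324,172;P=np.clip(I[y-4:y+5,x-5:x+6]-80,0,None);Y,X=np.mgrid[y-4:y+5,x-5:x+6];u=((P*X).sum()/P.sum(),(P*Y).sum()/P.sum());print(u)
z=s['tool_pos'][2]-.0253+.043
print('cap',atz(a,u,z),'tcp',s['tool_pos']);print('tip',[atz(a,v,.056) for v in((326.7,195.8),(326.3,195))])
im=cv2.resize(a['img'][180:215,300:350],(800,560),interpolation=2);cv2.imwrite('pics/tip.png',im[:,:,::-1])
"
```

```text
(np.float64(325.13957719632646), np.float64(171.8797435453128))
cap [0.5207168  0.02695234 0.14128262] tcp [0.52019277 0.02626096 0.12358262]
tip [array([0.52322112, 0.03085092, 0.056     ]), array([0.5211764 , 0.02943509, 0.056     ])]
```

View pics/tip.png

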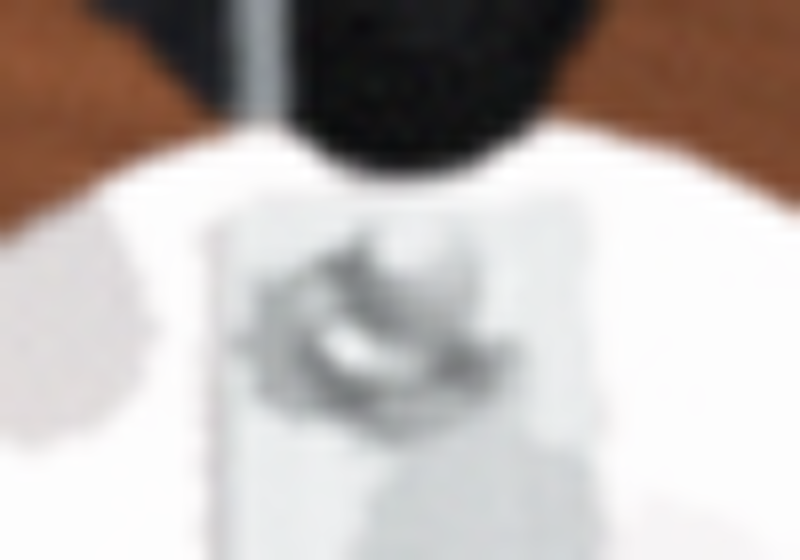

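The tip shows at scene (325.3,194.5), giving about (0.520,0.027). The held knob's cap axis gives (0.5207,0.0270), so they are aligned to within 1 mm. Lowering over the nose.

```bash
python3 -m crank '[{"dp":[0,0,6],"angular":[0,0,0]},{"dp":[0,0,7],"angular":[0,0,0]},{"dp":[0,0,7],"angular":[0,0,0]},{"dp":[0,0,7],"angular":[0,0,0]},{"dp":[0,0,6],"angular":[0,0,0]},{"dp":[0,0,5],"angular":[0,0,0]},{"dp":[0,0,4],"angular":[0,0,0]},{"dp":[0,0,4],"angular":[0,0,0]},{"dp":[0,0,3],"angular":[0,0,0]},{"dp":[0,0,0],"angular":[0,0,0]}]'; python3 -c "
from h import *
s=read_state();print(s['tool_pos'],s['contact_force'],s['wrist_torque'])"
```

```text
clock: 11.15
tool_pos: [0.5206, 0.0263, 0.0751]
tool_rot: [-0.0, 0.905, 0.425, -0.0]
contact_force: [0.2, 0.4, -1.5]
gripper_width: 0.0552
[0.52057649 0.02631588 0.07506787] [ 0.16132619  0.40461379 -1.46056438] [0.0295093  0.01857978 0.06147887]
```

```bash
python3 -m crank '[{"dp":[0,0,1],"angular":[0,0,0]},{"dp":[0,0,1],"angular":[0,0,0]},{"dp":[0,0,1],"angular":[0,0,0]},{"dp":[0,0,1],"angular":[0,0,0]},{"dp":[0,0,1],"angular":[0,0,0]},{"dp":[0,0,1],"angular":[0,0,0]},{"dp":[0,0,1],"angular":[0,0,0]},{"dp":[0,0,0.5],"angular":[0,0,0]},{"dp":[0,0,0],"angular":[0,0,0]},{"dp":[0,0,0],"angular":[0,0,0]}]'; python3 -c "
from h import *
s=read_state();print(s['tool_pos'],s['contact_force'],s['wrist_torque'])"
```

```text
clock: 12.4
tool_pos: [0.5209, 0.0263, 0.0685]
tool_rot: [0.0, 0.905, 0.425, 0.0]
contact_force: [-3.2, 0.3, 5.2]
gripper_width: 0.0548
[0.52089005 0.02634948 0.06847514] [-3.23713626  0.30041722  5.23039902] [ 0.03621599  0.43821594 -0.01321986]
```

The knob is resting on the ledge (bottom about 43 mm) at 5 N. I will turn anticlockwise in small steps, with a small shift to ease the −x side force.

```bash
python3 -m crank '[{"dp":[-0.3,-0.3,0],"angular":[0,0,0]},{"dp":[0,0,0],"angular":[0,0,-1]},{"dp":[0,0,0],"angular":[0,0,-2]},{"dp":[0,0,0],"angular":[0,0,-2]},{"dp":[0,0,0],"angular":[0,0,-2]},{"dp":[0,0,0],"angular":[0,0,-2]},{"dp":[0,0,0],"angular":[0,0,-2]},{"dp":[0,0,0],"angular":[0,0,-2]},{"dp":[0,0,0],"angular":[0,0,-1]},{"dp":[0,0,0],"angular":[0,0,0]}]'
cat > st.py <<'E'
from plan import *
s,M=yaw_y();print(s['tool_pos'],"bot",s['tool_pos'][2]-.0253,s['contact_force'],s['wrist_torque'],"phi",np.degrees(np.arctan2(M[1,1],M[0,1])),"q6",np.degrees(s['q'][5]))
E
python3 st.py
```

```text
clock: 13.65
tool_pos: [0.5211, 0.0262, 0.0685]
tool_rot: [0.001, 0.846, 0.533, 0.001]
contact_force: [-0.6, 0.2, 6.0]
gripper_width: 0.0549
[0.52113307 0.02617842 0.06846534] bot 0.04316533678919264 [-0.63931956  0.17606269  6.02826615] [ 0.088101    0.04601175 -0.05531758] phi -25.639955781198488 q6 19.85145330892019
```

```bash
python3 -m crank '[{"dp":[0,0,0],"angular":[0,0,-1]},{"dp":[0,0,0],"angular":[0,0,-2]},{"dp":[0,0,0],"angular":[0,0,-2]},{"dp":[0,0,0],"angular":[0,0,-2]},{"dp":[0,0,0],"angular":[0,0,-2]},{"dp":[0,0,0],"angular":[0,0,-2]},{"dp":[0,0,0],"angular":[0,0,-2]},{"dp":[0,0,0],"angular":[0,0,-2]},{"dp":[0,0,0],"angular":[0,0,-1]},{"dp":[0,0,0],"angular":[0,0,0]}]';python3 st.py
```

```text
clock: 14.9
tool_pos: [0.5211, 0.0262, 0.0684]
tool_rot: [0.001, 0.764, 0.645, 0.001]
contact_force: [-0.1, 0.2, 5.0]
gripper_width: 0.0548
[0.52108398 0.02620482 0.06844752] bot 0.04314752172328411 [-0.06035239  0.17334162  4.99163622] [ 7.98525639e-05  5.03017722e-02 -7.82314692e-02] phi -9.644451998549844 q6 3.851801341198906
```

```bash
python3 -m crank '[{"dp":[0,0,0],"angular":[0,0,-1]},{"dp":[0,0,0],"angular":[0,0,-2]},{"dp":[0,0,0],"angular":[0,0,-2]},{"dp":[0,0,0],"angular":[0,0,-2]},{"dp":[0,0,0],"angular":[0,0,-2]},{"dp":[0,0,0],"angular":[0,0,-2]},{"dp":[0,0,0],"angular":[0,0,-2]},{"dp":[0,0,0],"angular":[0,0,-2]},{"dp":[0,0,0],"angular":[0,0,-1]},{"dp":[0,0,0],"angular":[0,0,0]}]';python3 st.py
```

```text
clock: 16.15
tool_pos: [0.5212, 0.0261, 0.0685]
tool_rot: [0.001, 0.667, 0.745, 0.001]
contact_force: [-0.3, -1.0, 5.4]
gripper_width: 0.0548
[0.52117535 0.02611184 0.0685048 ] bot 0.043204801331586135 [-0.26663415 -0.95035888  5.35680759] [-0.01331116 -0.035285   -0.05447754] phi 6.357838940248672 q6 -12.148849593980701
```

```bash
python3 -m crank '[{"dp":[0,0,0],"angular":[0,0,-1]},{"dp":[0,0,0],"angular":[0,0,-2]},{"dp":[0,0,0],"angular":[0,0,-2]},{"dp":[0,0,0],"angular":[0,0,-2]},{"dp":[0,0,0],"angular":[0,0,-2]},{"dp":[0,0,0],"angular":[0,0,-2]},{"dp":[0,0,0],"angular":[0,0,-2]},{"dp":[0,0,0],"angular":[0,0,-2]},{"dp":[0,0,0],"angular":[0,0,-1]},{"dp":[0,0,0],"angular":[0,0,0]}]';python3 st.py
```

```text
clock: 17.4
tool_pos: [0.5206, 0.0263, 0.0682]
tool_rot: [0.0, 0.557, 0.831, 0.0]
contact_force: [-0.6, 0.9, 5.1]
gripper_width: 0.0552
[0.52055393 0.02627865 0.06815336] bot 0.042853359282259335 [-0.63943908  0.86507003  5.12261252] [-0.00882716  0.19480325  0.00946834] phi 22.37147974031697 q6 -28.154073895669455
```

```bash
python3 -m crank '[{"dp":[0,0,0],"angular":[0,0,-1]},{"dp":[0,0,0],"angular":[0,0,-1]},{"dp":[0,0,0],"angular":[0,0,-1]},{"dp":[0,0,0],"angular":[0,0,-1]},{"dp":[0,0,0],"angular":[0,0,-1]},{"dp":[0,0,0],"angular":[0,0,-1]},{"dp":[0,0,0],"angular":[0,0,-1]},{"dp":[0,0,0],"angular":[0,0,-1]},{"dp":[0,0,0],"angular":[0,0,0]},{"dp":[0,0,0],"angular":[0,0,0]}]';python3 st.py
```

```text
clock: 18.65
tool_pos: [0.5204, 0.0262, 0.0679]
tool_rot: [0.0, 0.498, 0.867, -0.0]
contact_force: [-1.6, 1.0, 5.9]
gripper_width: 0.0551
[0.52035616 0.02620821 0.06791815] bot 0.042618154094111335 [-1.62449566  1.02778103  5.91092853] [-0.10224413  0.26493771 -0.08412283] phi 30.30961219254142 q6 -36.096463783899985
```

```bash
python3 -m crank '[{"dp":[0,0,0],"angular":[0,0,-1]},{"dp":[0,0,0],"angular":[0,0,-1]},{"dp":[0,0,0],"angular":[0,0,-1]},{"dp":[0,0,0],"angular":[0,0,-1]},{"dp":[0,0,0],"angular":[0,0,-1]},{"dp":[0,0,0],"angular":[0,0,-1]},{"dp":[0,0,0],"angular":[0,0,-1]},{"dp":[0,0,0],"angular":[0,0,-1]},{"dp":[0,0,0],"angular":[0,0,-1]},{"dp":[0,0,0],"angular":[0,0,-1]}]';python3 st.py
```

```text
clock: 19.9
tool_pos: [0.5214, 0.0257, 0.068]
tool_rot: [0.001, 0.42, 0.908, 0.0]
contact_force: [6.3, -3.6, -3.4]
gripper_width: 0.0547
[0.52136259 0.0257253  0.06795794] bot 0.04265794485885176 [ 6.27930035 -3.55542243 -3.35224446] [-0.77879847 -1.11806228 -0.3034786 ] phi 40.34855612249056 q6 -46.14766845292339
```

```bash
python3 -m crank '[{"dp":[0,0,0],"angular":[0,0,1]},{"dp":[0,0,0],"angular":[0,0,1]},{"dp":[0,0,0],"angular":[0,0,1]},{"dp":[0,0,0],"angular":[0,0,0]},{"dp":[0,0,0.3],"angular":[0,0,0]},{"dp":[0,0,0.3],"angular":[0,0,0]},{"dp":[0,0,0.3],"angular":[0,0,0]},{"dp":[0,0,0.3],"angular":[0,0,0]},{"dp":[0,0,0],"angular":[0,0,0]},{"dp":[0,0,0],"angular":[0,0,0]}]';python3 st.py
python3 -c "
from h import *
a=grab_frame('scene')
cv2.imwrite('pics/n1.png',cv2.resize(a['img'][160:230,285:375],(720,560),interpolation=2)[:,:,::-1])"
```

```text
clock: 21.15
tool_pos: [0.5213, 0.0259, 0.0672]
tool_rot: [0.001, 0.444, 0.896, 0.0]
contact_force: [3.4, -3.8, 1.3]
gripper_width: 0.0551
[0.5212579  0.02588023 0.06719229] bot 0.04189228648798414 [ 3.44573838 -3.7582939   1.30837972] [-0.66916111 -0.71306025 -0.05541215] phi 37.33506949361435 q6 -43.125772155309356
```

View pics/n1.png

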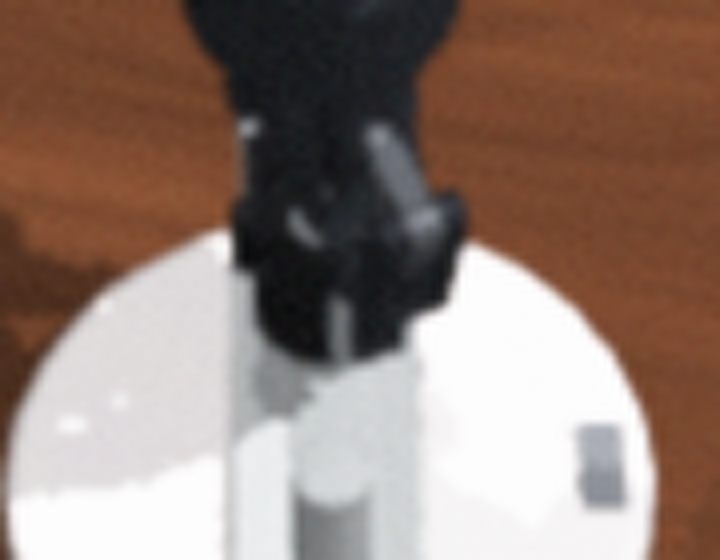

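```bash
python3 -m crank '[{"dp":[-0.4,0,0],"angular":[0,0,0]},{"dp":[-0.4,0.1,0],"angular":[0,0,0]},{"dp":[0,0,0.3],"angular":[0,0,0]},{"dp":[0,0,0.3],"angular":[0,0,0]},{"dp":[0,0,0.3],"angular":[0,0,0]},{"dp":[0,0,0.3],"angular":[0,0,0]},{"dp":[0,0,0],"angular":[0,0,0]},{"dp":[0,0,0],"angular":[0,0,0]},{"dp":[0,0,0],"angular":[0,0,0]},{"dp":[0,0,0],"angular":[0,0,0]}]';python3 st.py
```

```text
clock: 22.45
tool_pos: [0.5212, 0.0256, 0.0655]
tool_rot: [0.0, 0.444, 0.896, 0.0]
contact_force: [4.4, -2.8, 1.9]
gripper_width: 0.0549
[0.52117323 0.02564198 0.06552564] bot 0.04022564020806521 [ 4.43050775 -2.77161679  1.90766501] [-0.52794257 -0.81722165 -0.10376251] phi 37.31341758533103 q6 -43.15913847106707
```

It is dropping in (bottom about 40 mm). Continuing gently.

```bash
python3 -m crank '[{"dp":[-0.5,0.2,0],"angular":[0,0,0]},{"dp":[0,0,0.5],"angular":[0,0,0]},{"dp":[0,0,0.5],"angular":[0,0,0]},{"dp":[0,0,0.5],"angular":[0,0,0]},{"dp":[0,0,0.5],"angular":[0,0,0]},{"dp":[0,0,0.5],"angular":[0,0,0]},{"dp":[0,0,0.5],"angular":[0,0,0]},{"dp":[0,0,0],"angular":[0,0,0]},{"dp":[0,0,0],"angular":[0,0,0]},{"dp":[0,0,0],"angular":[0,0,0]}]';python3 st.py
```

```text
clock: 23.7
tool_pos: [0.5212, 0.0255, 0.0623]
tool_rot: [-0.0, 0.444, 0.896, -0.0]
contact_force: [3.3, -2.5, 1.2]
gripper_width: 0.0553
[0.52119205 0.02546596 0.0622616 ] bot 0.03696160320601763 [ 3.34075877 -2.50007535  1.15709427] [-0.3470367  -0.67952563 -0.11642858] phi 37.312806375285135 q6 -43.182309124091816
```

```bash
python3 -m crank '[{"dp":[-0.3,0.2,0],"angular":[0,0,0]},{"dp":[0,0,0.5],"angular":[0,0,0]},{"dp":[0,0,0.5],"angular":[0,0,0]},{"dp":[0,0,0.5],"angular":[0,0,0]},{"dp":[0,0,0.5],"angular":[0,0,0]},{"dp":[0,0,0.5],"angular":[0,0,0]},{"dp":[0,0,0.5],"angular":[0,0,0]},{"dp":[0,0,0.5],"angular":[0,0,0]},{"dp":[0,0,0],"angular":[0,0,0]},{"dp":[0,0,0],"angular":[0,0,0]}]';python3 st.py
```

```text
clock: 24.95
tool_pos: [0.5217, 0.0253, 0.0597]
tool_rot: [-0.0, 0.444, 0.896, -0.0]
contact_force: [-1.5, -1.6, 7.9]
gripper_width: 0.0549
[0.52165907 0.02530536 0.0596913 ] bot 0.03439130392363472 [-1.49852609 -1.6081471   7.94457483] [-0.08901687  0.20835391  0.04274241] phi 37.32147806202069 q6 -43.193573037521865
```

It has clicked in: bottom 34.4 mm, seated at 8 N. Now turning forwards while following the 24 mm lead.

```bash
python3 -m crank '[{"dp":[0,0,0],"angular":[0,0,2]},{"dp":[0,0,0.1],"angular":[0,0,2.5]},{"dp":[0,0,0.1],"angular":[0,0,2.5]},{"dp":[0,0,0.1],"angular":[0,0,2.5]},{"dp":[0,0,0.1],"angular":[0,0,2.5]},{"dp":[0,0,0.2],"angular":[0,0,2.5]},{"dp":[0,0,0.2],"angular":[0,0,2.5]},{"dp":[0,0,0.2],"angular":[0,0,2.5]},{"dp":[0,0,0],"angular":[0,0,0]},{"dp":[0,0,0],"angular":[0,0,0]}]';python3 st.py
```

```text
clock: 26.2
tool_pos: [0.5214, 0.0259, 0.0585]
tool_rot: [-0.001, 0.589, 0.808, 0.0]
contact_force: [-1.5, 2.5, 7.8]
gripper_width: 0.0553
[0.52143499 0.02592792 0.05847279] bot 0.03317278765647726 [-1.45739549  2.50824364  7.8145619 ] [0.28814699 0.15191779 0.07470816] phi 17.823183443316452 q6 -23.699674693318087
```

Threading: 1.2 mm down for 19.5°.

```bash
python3 -m crank '[{"dp":[0,0,0.1],"angular":[0,0,2.5]},{"dp":[0,0,0.2],"angular":[0,0,2.5]},{"dp":[0,0,0.2],"angular":[0,0,2.5]},{"dp":[0,0,0.1],"angular":[0,0,2.5]},{"dp":[0,0,0.2],"angular":[0,0,2.5]},{"dp":[0,0,0.2],"angular":[0,0,2.5]},{"dp":[0,0,0.2],"angular":[0,0,2.5]},{"dp":[0,0,0.1],"angular":[0,0,2.5]},{"dp":[0,0,0],"angular":[0,0,0]},{"dp":[0,0,0],"angular":[0,0,0]}]';python3 st.py
```

```text
clock: 27.45
tool_pos: [0.5216, 0.026, 0.0571]
tool_rot: [-0.001, 0.72, 0.694, 0.0]
contact_force: [0.3, 1.6, 7.3]
gripper_width: 0.0547
[0.52155328 0.02596163 0.0570901 ] bot 0.03179010459598226 [0.34198196 1.60939335 7.31992367] [0.38158754 0.03597859 0.03748801] phi -2.1789515744153904 q6 -3.6993335115583936
```

```bash
python3 -m crank '[{"dp":[0,0,0.1],"angular":[0,0,2]},{"dp":[0,0,0.1],"angular":[0,0,2]},{"dp":[0,0,0.2],"angular":[0,0,2]},{"dp":[0,0,0.1],"angular":[0,0,2]},{"dp":[0,0,0.1],"angular":[0,0,2]},{"dp":[0,0,0.2],"angular":[0,0,2]},{"dp":[0,0,0.1],"angular":[0,0,2]},{"dp":[0,0,0.1],"angular":[0,0,2]},{"dp":[0,0,0],"angular":[0,0,0]},{"dp":[0,0,0],"angular":[0,0,0]}]';python3 st.py
```

```text
clock: 28.7
tool_pos: [0.5216, 0.0259, 0.056]
tool_rot: [-0.0, 0.81, 0.587, 0.0]
contact_force: [0.1, 1.6, 6.5]
gripper_width: 0.0548
[0.52161155 0.02590841 0.05602609] bot 0.030726094231020015 [0.09062109 1.58476296 6.50015571] [ 0.28480487 -0.07379803  0.04031767] phi -18.18036716597439 q6 12.303678964838765
```

```bash
python3 -m crank '[{"dp":[0,0,0],"angular":[0,0,1]},{"dp":[0,0,0.1],"angular":[0,0,1]},{"dp":[0,0,0.1],"angular":[0,0,1]},{"dp":[0,0,0.1],"angular":[0,0,1]},{"dp":[0,0,0],"angular":[0,0,1]},{"dp":[0,0,0.1],"angular":[0,0,1]},{"dp":[0,0,0.1],"angular":[0,0,1]},{"dp":[0,0,0],"angular":[0,0,1]},{"dp":[0,0,0],"angular":[0,0,0]},{"dp":[0,0,0],"angular":[0,0,0]}]';python3 st.py
```

```text
clock: 29.95
tool_pos: [0.5217, 0.0257, 0.0555]
tool_rot: [-0.0, 0.849, 0.529, 0.0]
contact_force: [-0.1, 0.3, 5.7]
gripper_width: 0.0553
[0.52170252 0.02570647 0.05550442] bot 0.030204424618920592 [-0.08425813  0.34283023  5.72136891] [ 0.11189443 -0.10472911 -0.00122975] phi -26.178435696328798 q6 20.30277118086008
```

```bash
python3 -m crank '[{"dp":[0,0,0],"angular":[0,0,1]},{"dp":[0,0,0.1],"angular":[0,0,1]},{"dp":[0,0,0.1],"angular":[0,0,1]},{"dp":[0,0,0],"angular":[0,0,1]},{"dp":[0,0,0.1],"angular":[0,0,1]},{"dp":[0,0,0.1],"angular":[0,0,1]},{"dp":[0,0,0],"angular":[0,0,0]},{"dp":[0,0,0],"angular":[0,0,0]},{"dp":[0,0,0],"angular":[0,0,0]},{"dp":[0,0,0],"angular":[0,0,0]}]';python3 st.py
```

```text
clock: 31.2
tool_pos: [0.5219, 0.0253, 0.0553]
tool_rot: [0.0, 0.876, 0.483, 0.0]
contact_force: [-0.2, -0.7, 7.0]
gripper_width: 0.0554
[0.52186989 0.02527621 0.05528422] bot 0.029984218674478317 [-0.15265064 -0.72261559  7.04403902] [-0.13214451  0.00958977 -0.15199293] phi -32.21087245876967 q6 26.330705643849488
```

Flush: descent has stalled at bottom 30.0 mm, with the force and torque rising. Relieving the press and opening.

```bash
python3 -m crank '[{"dp":[0,0,-0.4],"angular":[0,0,0]},{"dp":[0,0,-0.4],"angular":[0,0,0]},{"dp":[0,0,0],"angular":[0,0,0]},{"dp":[0,0,0],"angular":[0,0,0]},{"dp":[0,0,0],"angular":[0,0,0]},{"dp":[0,0,0],"angular":[0,0,0]},{"dp":[0,0,0],"angular":[0,0,0]},{"dp":[0,0,0],"angular":[0,0,0]},{"dp":[0,0,0],"angular":[0,0,0]},{"dp":[0,0,0],"angular":[0,0,0]}]' 1;python3 st.py
python3 -m crank '[{"dp":[0,0,-2],"angular":[0,0,0]},{"dp":[0,0,-6],"angular":[0,0,0]},{"dp":[0,0,-10],"angular":[0,0,0]},{"dp":[0,0,-15],"angular":[0,0,0]},{"dp":[0,0,-20],"angular":[0,0,0]},{"dp":[0,0,-20],"angular":[0,0,0]},{"dp":[0,0,-20],"angular":[0,0,0]},{"dp":[0,0,-20],"angular":[0,0,0]},{"dp":[0,0,-20],"angular":[0,0,0]},{"dp":[0,0,-20],"angular":[0,0,0]}]'
python3 -m crank '[{"dp":[-30,-20,0],"angular":[0,0,0]},{"dp":[-40,-20,0],"angular":[0,0,0]},{"dp":[-40,-20,0],"angular":[0,0,0]},{"dp":[-40,-20,0],"angular":[0,0,0]},{"dp":[-40,20,0],"angular":[0,0,0]},{"dp":[-40,20,0],"angular":[0,0,0]},{"dp":[-30,20,0],"angular":[0,0,0]},{"dp":[0,0,0],"angular":[0,0,0]},{"dp":[0,0,0],"angular":[0,0,0]},{"dp":[0,0,0],"angular":[0,0,0]}]'
python3 -c "
from h import *
a=grab_frame('scene');b=grab_frame('top')
A=cv2.resize(a['img'][160:260,275:375],(400,400),interpolation=2);B=cv2.resize(b['img'][150:230,270:350],(400,400),interpolation=2)
cv2.imwrite('pics/e1.png',np.hstack([A,B])[:,:,::-1])
save(a,'e2.png')
print([(x['uv'],x['score']) for x in pinpoint(a,'knob_mid')],[(x['uv'],x['score']) for x in pinpoint(b,'knob_mid')])"
```

```text
clock: 32.45
tool_pos: [0.5217, 0.0253, 0.0555]
tool_rot: [0.0, 0.875, 0.483, 0.0]
contact_force: [0.6, 0.0, -0.1]
gripper_width: 0.0853
[0.52169247 0.02530681 0.05552531] bot 0.03022530775561343 [ 0.55892885  0.03753784 -0.0640501 ] [ 0.02119942 -0.0018817   0.0212931 ] phi -32.18633001024714 q6 26.307848860736637
clock: 33.7
tool_pos: [0.5218, 0.0253, 0.2105]
tool_rot: [0.0, 0.875, 0.483, 0.001]
contact_force: [0.5, -0.0, 0.2]
gripper_width: 0.0853
clock: 34.95
tool_pos: [0.3663, -0.1832, 0.2087]
tool_rot: [0.0, 0.875, 0.484, 0.0]
contact_force: [-0.4, 0.2, -0.0]
gripper_width: 0.0852
[([325.1, 195.3], 0.86), ([443.9, 165.1], 0.86), ([480.0, 201.3], 0.69)] [([219.1, 268.8], 0.82), ([185.7, 234.7], 0.71), ([315.7, 201.7], 0.5)]
```

View pics/e1.png

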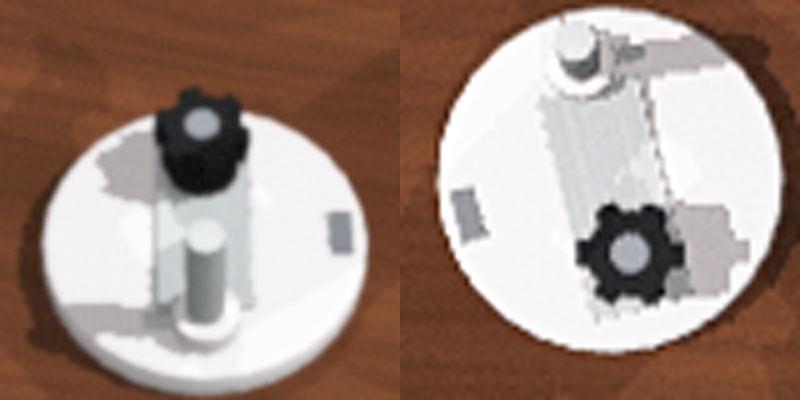

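View pics/e2.png

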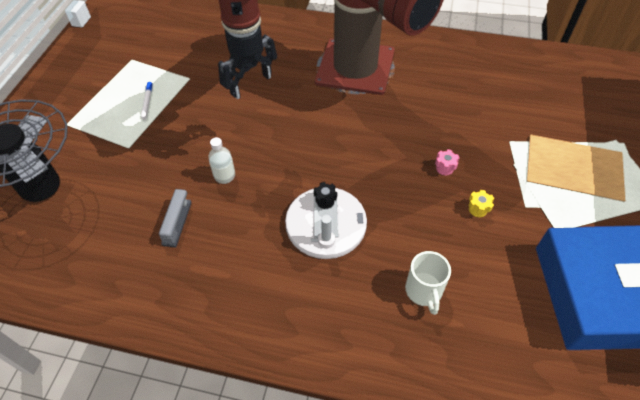

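Run:
```python
from h import *
a=grab_frame('scene');b=grab_frame('top')
def cap(f,x,y,r=3):
    I=f["img"].astype(float).mean(2);P=np.clip(I[y-r:y+r+1,x-r:x+r+1]-90,0,None);Y,X=np.mgrid[y-r:y+r+1,x-r:x+r+1];return ((P*X).sum()/P.sum(),(P*Y).sum()/P.sum())
u=cap(a,324,190);v=cap(b,315,200);print(u,v,tri(a,u,b,v),atz(a,u,.073),atz(b,v,.073))
```

```text
(np.float64(324.4892609699769), np.float64(190.34099307159352)) (np.float64(315.305345701444), np.float64(200.09409964617004)) (array([0.52212108, 0.02589752, 0.07449985]), np.float64(0.0009263444963191056)) [0.52114762 0.02519279 0.073     ] [0.52208068 0.02636387 0.073     ]
```

The triangulated cap height is 74.5 mm against 73 expected, which is within the roughly 2 mm calibration but not conclusive. A rotation check will show whether the knob unwound after release (expected lobe angle about 28° mod 60).

Run:
```python
from h import *
for k in range(2):
    b=grab_frame('top')
    c=atz(b,(315.4,200.1),.073);g=np.linspace(-.035,.035,141);X,Y=np.meshgrid(g,g)
    uv=np.array([proj(b,(c[0]+x,c[1]+y,.073)) for x,y in zip(X.ravel(),Y.ravel())]).reshape(141,141,2).astype(np.float32)
    I=cv2.remap(b['img'],uv[...,0],uv[...,1],cv2.INTER_CUBIC).astype(float).mean(2)
    r=np.hypot(X,Y);th=np.arctan2(Y,X);m=(r>.022)&(r<.030)
    print(np.degrees(np.angle(-np.conj((np.clip(I[m],0,90)*np.exp(-6j*th[m])).sum())))/6%60, np.degrees(np.angle(-(np.clip(I[m],0,90)*np.exp(6j*th[m])).sum()))/6%60)
s=read_state();print(s['clock'],s['contact_force'])
```

```text
28.027338245082337 28.027338245082337
28.036009380207787 28.036009380207787
35.35 [ 0.52710026 -0.312542    0.31679363]
```

```bash
python3 -c "
from bench import hand_in
print(hand_in())"
```

```text
the job is handed in; nothing more can be done
None
```

The black star knob is on the stud, screwed down and released, and the job is handed in at about 35 s; no verdict is reported. I set the knob on the ledge at about 5 N and turned it backwards about 80° until it clicked down. I backed off 3° and pressed it home (bottom 34.4 mm), then turned it forwards 69.5° until the descent stalled.

**Checks that agreed**
- **Height by the arm:** the tool height gives a knob bottom of about 30.0 mm, which is flush on the strap.
- **No unwinding:** after release the lobes stood at 28.0°, against 27.8° when I let go.
- **Forces:** the wrist force readings, taken at the end of each move, stayed below about 8 N on any axis.
- **Surroundings:** the final picture shows the sanitiser bottle, mug, stapler and the pink and yellow knobs where they were. The gripper is open and clear of everything.

**Check that disagreed**
- **Height by the cameras:** triangulating the knob's top gave 74.5 mm instead of the expected 73 mm. That fits the roughly 2 mm calibration error, so the pictures alone do not confirm the knob is within 1.2 mm of the strap. I relied on the arm height, the turn angle and the stall.

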